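# Draw the axle out of a gift-wrap roll and lay it back in the dispenser

## Robot

A 6-joint arm with a two-finger parallel gripper is mounted at the origin on the work surface. World frame = base frame: x ahead of the robot, y to its left, z up, the work surface at z = 0. Lengths are in m, angles in rad, forces in N, time in s.
With the tool pointing down it reaches from about 0.275 to 0.825 m from the base axis. Payload 4.9 kg.
Tool frame: the origin (TCP) lies midway between the tips of the shut fingers; the grasp point (between the pads) lies 19 mm behind it (bot.grip_depth is the distance from the TCP to the grasp point, in m); z points along the fingers, y is the line along which they close (so a half turn about z gives the same grasp; the last joint's range is limited). The gripper opens to 85 mm and grips with 20 to 120 N. Pads are 22 mm wide; open, the fingers measure 114 mm over their backs; the gripper's body (76 mm by 85 mm) begins 54 mm behind the grasp point. The pads swing forward as they close: fully open they stand 13 mm farther back than shut.
Start: joints at [-1.464, 0.326, -0.193, 1.052, 0, 1.437], TCP at [0.131, -0.534, 0.231] pointing down, gripper open.
Joint ranges: [-2.65, 2.65], [-0.97, 1.79], [-1.3, 1.35], [-1.93, 2.1], [-1.47, 1.37], [-3.14, 3.14]. Speed limits (rad/s): [2.57, 2.57, 3.14, 3.14, 3.14, 3.14].

## Interface

Orientations are given as a unit quaternion [w, x, y, z].
In Python, from cell import bot gives the robot as it stands. Calls block until the motion is done:
- bot.move_pose(position, orientation): joint-space move of the TCP to a pose.
- bot.move_linear(position, speed=0.15, rotation=None, until_force=None): straight line of the TCP; rotation=None keeps the orientation; speed is the mean speed in m/s. With until_force (N) it stops when the force on the tool has changed by that much, and returns True; else False.
- bot.goto_joints(angles): joint-space move.
- bot.set_gripper(opening, grasp_force=None): opening from 0.0 (shut) to 1.0 (fully open); grasp_force is the grip in N (None keeps the last); returns when the fingers have stopped.
- bot.wait(seconds).
- bot.solve_ik(position, orientation): joint angles nearest the present ones, or None.
- bot.camera(name): name is "side" or "top"; returns the picture (480x640x3 uint8, red, green, blue); there is no depth.
- bot.calibration(name): a dict with "mtx" (3x3 intrinsics, pixels), "k1" (the pictures are not rectified: a ray, as slopes to the right and down, at radius r is drawn at 1 + k1 r^2 times it, then the intrinsics apply), "extrinsics" (4x4, takes a point from world to camera coordinates). Camera axes: x right, y down, z forward; pixel columns grow to the right and rows downward; lengths in m; the calibration is good to about 2 mm. A picture is of the moment at which its call begins. calibration takes no time and is no camera call.
A pose or a line that the arm cannot do raises bot.PlanningError and nothing moves.
- bot.close_job(): hands the job in; it is judged then, once.
Trained networks look in the newest picture that a camera, given by its name, has taken for a name from the list of things; names that differ only in an ending like _2 or _b are one class to them, and where a whole thing is asked for, a point or a joint stands for the part that bears it (a point fixed in the world has none). Each returns a list of dicts, best first, with "confidence" (0 to 1); they miss things now and then, are a little off and sometimes report something else, mostly with a low value. They report only what shows in the picture. A call takes as long as a camera call.
- bot.search_frame(camera, thing): "bbox" ([left, top, width, height] in pixels, round what is visible of it).
Readings, each from a call of its own:
- bot.read_clock(): time.
- bot.read_joint_positions(): joint angles.
- bot.read_joint_vel(): joint speeds.
- bot.read_joint_efforts(): joint torques, N m.
- bot.read_position(): TCP position.
- bot.read_tool_rot(): TCP orientation.
- bot.read_ft_force(): force on the tool from outside, world axes, zero at the start.
- bot.read_moment(): the same for the moment, N m.
- bot.read_gripper_width(): opening from 0.0 (shut) to 1.0 (fully open).
- bot.read_finger_force(): force on a finger pad.
Only numpy, scipy, OpenCV 4.12 (cv2) and the standard library are available. Lean on these libraries where they do the work, as an engineer would, in place of code of your own. Each camera call takes 0.05 s, during which the arm holds its last target. There are 200 camera calls.

## Task

The purple gift-wrap roll in the wooden cradle is going back into stock: draw its aluminium axle out of the cardboard core by the red-capped end, hand over hand, keeping every hold within about 16 cm of the roll's end while any of the axle is still inside, so that it is not levered against the core. Then carry the axle roughly level to the empty counter dispenser and lower it into the two open bearings, lying across both cheeks with its ends sticking out on both sides. Do not drop the axle, and leave the roll in its cradle and the other things where they are.

Things in the scene. Friction and masses are not known exactly. Their poses are not given: they have to be found in the camera images.
- axle_center (a point): Middle of the axle, a straight aluminium tube 20 mm in diameter, 340 mm long, 0.15 to 0.3 kg; the last 25 mm at one end is a red cap of the same diameter. Its y axis runs along it: red end 170 mm to -y, bare tail 170 mm to +y. It starts lying loose on the bottom of the roll's bore, red end 55 to 90 mm out, slides at 1 to 3 N, and dips by up to 5 degrees if let go with more than half out.
- axle_tail (a point): The bare end of the axle, on its axis, 170 mm along +y from its middle; same axes.
- roll_mouth (a point): End of the purple gift-wrap roll from which the red-capped axle projects: centre of the bore in the end face, 100 mm above the table. The roll is 84 mm in diameter, 240 mm wide, with a 26 mm bore right through, 1 to 1.6 kg, lying loose in its cradle. Its y axis points into the roll along the bore; the axle comes out along -y, its axis 3 mm below the bore's.
- roll_center (a point): The middle of the roll, on its axis, 120 mm along +y from its mouth; same axes.
- cradle: The fixed wooden cradle under the roll: a board 120 by 190 mm with two V saddles whose horns rise to 82 mm; origin at the centre of its underside on the table; its y runs along the roll.
- bearings (a point): Where the axle's middle comes to lie in the empty grey-blue counter dispenser: half-way between its two cheeks, 82 mm above the table. y runs from cheek to cheek; a low tear bar lies 0.1 m to -x. Cheeks: 8 mm thick, centred 134 mm to +y and -y, 106 mm high, each with an open-topped slot 26 mm wide at its bottom (72 mm up), flaring above 88 mm to 50 mm. Under the axle it is clear to 20 mm up.
- ribbon: A bystander: a spool of pink ribbon lying flat, 90 mm in diameter, 34 mm high; origin at the centre of its underside.
- tape: A bystander: a black desk tape dispenser, 150 by 58 mm, 90 mm high; origin at the centre of its underside.
- spray: A bystander: an upright lime-green spray can, 52 mm in diameter, 170 mm high; origin at the centre of its underside.
- cup: A bystander: a clear plastic cup, 80 mm in diameter, 75 mm high; origin at the centre of its underside.
- giftbox: A bystander: a white gift box with a red lid, 134 by 104 by 52 mm; origin at the centre of its underside.
- axle: The same axle as a whole; its origin and axes are those of its middle point.

How it is judged:
On the way, in this order (a step that is already met when the one before it is completed fails the run):
1. the axle is held and drawn out by some 6 cm, with its tail still in the roll (contact force between the fingers and axle above 1 N and y of axle_tail in the frame of roll_mouth above 0 m and x of axle_tail in the frame of roll_mouth between -0.02 and 0.02 m and z of axle_tail in the frame of roll_mouth between -0.02 and 0.02 m and y of axle_center in the frame of roll_center below -0.095 m), for 0.1 s.
2. the axle is wholly out of the roll and held (contact force between the fingers and axle above 1 N and y of axle_tail in the frame of roll_mouth below -0.003 m), for 0.1 s.
At the end, for the whole second after the job is handed in: Axle released at rest in both bearings, its middle within 8 mm across, 6 mm in height and 28 mm lengthwise of the middle point between the bearings, in line within 0.06 rad (red end on either side); both ends of the roll within 30 mm of where they were (x of axle_center in the frame of bearings between -0.008 and 0.008 m and y of axle_center in the frame of bearings between -0.028 and 0.028 m and z of axle_center in the frame of bearings between -0.006 and 0.006 m and angle between the y axis of axle and the y axis of bearings, either way round below 0.06 rad and linear speed of axle below 0.02 m/s and distance of each of roll_center, roll_mouth from where it was at the start of the episode below 0.03 m); the robot touches nothing.
It fails at once if the axle is held more than 17 cm from the roll's end while its tail is still in the roll (contact force between the fingers and axle above 1 N and (y of axle_tail in the frame of roll_mouth above 0 m and x of axle_tail in the frame of roll_mouth between -0.02 and 0.02 m and z of axle_tail in the frame of roll_mouth between -0.02 and 0.02 m) and distance between the grasp point and roll_mouth above 0.17 m).
It fails at once if the axle is dropped: in free fall more than 3 cm above the bearings, or down on the table (height (world z) of axle_center below 0.045 m or (z of axle_center in the frame of bearings above 0.03 m and contact force between axle and anything else below 0.05 N)).
It fails at once if the axle is tipped more than 0.4 rad from level (angle between axle_center's own y axis and vertical below 1.17 rad or angle between axle_center's own y axis and vertical above 1.97 rad).
It fails at once if the roll is pulled or pushed 3 cm out of its place in the cradle (distance of any of roll_center, roll_mouth from where it was at the start of the episode above 0.03 m).
It fails at once if the ribbon spool, tape dispenser, spray can, cup or gift box is moved more than 3 cm (distance of any of ribbon, tape, spray, cup, giftbox from where it was at the start of the episode above 0.03 m).
It also fails if it takes over 45 s, if anything falls off the work surface, if the arm or the gripper's body presses on something with over 40 N, if the wrist force passes 120 N, or if a joint passes its speed limit or range.

## Working session

There is one attempt and no reset: what is moved stays moved. The work goes in short steps, each a Python script; the robot and the scene stay as the last script left them, time stands still between calls to the robot, and variables do not carry over. Pictures are saved under pics/ and viewed, at most 11 in all, crops included, and the job is handed in when it is done.

```bash
mkdir -p pics; ls; python3 - <<'E'
from cell import bot
import cv2
for c in ("top","side"):
    im=bot.camera(c); cv2.imwrite(f"pics/{c}0.png",im[:,:,::-1])
    k=bot.calibration(c); print(c,k)
    for t in ("axle","axle_center","roll_mouth","roll_center","cradle","bearings","ribbon","tape","spray","cup","giftbox"):
        try: r=bot.search_frame(c,t); print(t,[(d["bbox"],round(d["confidence"],2)) for d in r[:2]])
        except Exception as e: print(t,e)
print(bot.read_clock(),bot.read_tool_rot())
E
```

```text
pics
top {'mtx': array([[539.65415051,   0.        , 315.68744694],
       [  0.        , 539.65415051, 249.22848251],
       [  0.        ,   0.        ,   1.        ]]), 'k1': -0.019326000505968444, 'extrinsics': array([[ 6.51030681e-04, -9.99811433e-01, -1.94081068e-02,
         1.71268418e-02],
       [-9.89096152e-01,  2.21441736e-03, -1.47254534e-01,
         5.23279034e-01],
       [ 1.47269744e-01,  1.92923510e-02, -9.88908200e-01,
         1.17063097e+00],
       [ 0.00000000e+00,  0.00000000e+00,  0.00000000e+00,
         1.00000000e+00]])}
axle [([192.4, 188.0, 155.3, 20.4], 0.71)]
axle_center [([195.2, 190.2, 154.2, 19.5], 0.7), ([306.9, 249.7, 135.8, 96.1], 0.44)]
roll_mouth []
roll_center [([202.9, 176.5, 116.0, 45.6], 0.97)]
cradle [([226.5, 172.2, 81.5, 62.7], 0.74)]
bearings [([307.5, 247.2, 136.5, 100.8], 0.57), ([205.7, 174.5, 113.6, 47.9], 0.48)]
ribbon [([226.7, 262.9, 40.7, 39.6], 0.62)]
tape [([137.6, 267.5, 45.3, 66.6], 0.58), ([304.5, 250.4, 138.9, 95.8], 0.57)]
spray [([89.7, 197.6, 52.4, 40.6], 0.63)]
cup [([137.1, 224.4, 43.9, 37.7], 0.65)]
giftbox [([497.
[... 492 characters left out ...]
,  0.        ,  1.        ]])}
axle [([357.2, 235.5, 9.1, 22.5], 0.43)]
axle_center [([358.4, 234.9, 8.5, 20.8], 0.75)]
roll_mouth [([343.5, 183.3, 36.1, 67.0], 0.95)]
roll_center [([342.8, 182.0, 36.7, 73.5], 0.86)]
cradle [([340.0, 206.5, 45.8, 62.2], 0.91), ([355.4, 235.6, 10.4, 20.3], 0.29)]
bearings [([238.1, 231.8, 90.6, 111.1], 0.72)]
ribbon [([282.0, 222.6, 33.6, 21.2], 0.96), ([354.7, 374.9, 84.1, 76.3], 0.5)]
tape [([263.4, 180.9, 46.2, 34.9], 0.62)]
spray [([328.6, 148.5, 17.4, 48.8], 0.95), ([235.3, 229.2, 91.5, 113.5], 0.67)]
cup [([308.8, 179.4, 27.9, 29.1], 0.63)]
giftbox [([351.5, 373.1, 88.4, 77.7], 0.88)]
1.2 [ 1.20328293e-06  9.92761085e-01  1.20105907e-01 -1.23188484e-06]
```

View pics/top0.png

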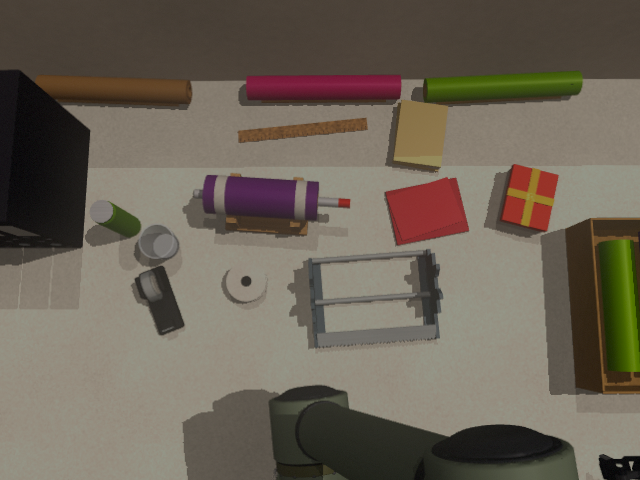

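View pics/side0.png

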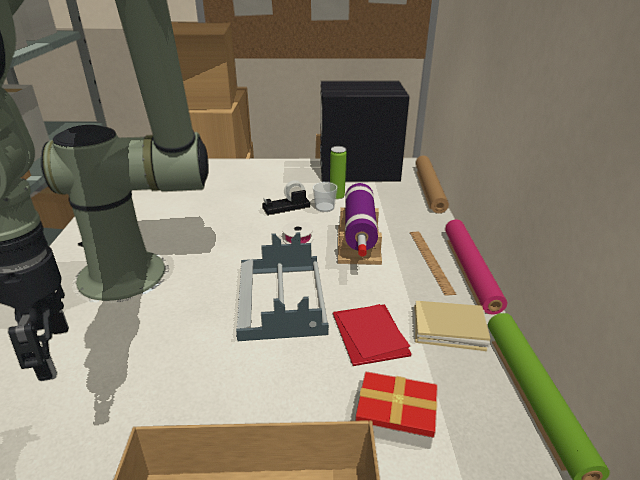

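```bash
cat > h.py <<'E'
import numpy as np, cv2
from cell import bot
def ray(c,p):
    k=bot.calibration(c); d=(np.array(p,float)-k["mtx"][:2,2])/k["mtx"][0,0]
    u=d.copy()
    for _ in range(20): u=d/(1+k["k1"]*(u@u))
    E=k["extrinsics"]; R=E[:3,:3]; return -R.T@E[:3,3], R.T@np.r_[u,1]
def at(c,p,z):
    o,d=ray(c,p); return o+d*(z-o[2])/d[2]
def px(c,P):
    k=bot.calibration(c); q=k["extrinsics"]@np.r_[P,1]; u=q[:2]/q[2]
    return u*(1+k["k1"]*(u@u))*k["mtx"][0,0]+k["mtx"][:2,2]
E
python3 - <<'E'
import cv2
a=cv2.imread("pics/top0.png")[165:355,190:450]; cv2.imwrite("pics/topc.png",cv2.resize(a,None,fx=3,fy=3,interpolation=cv2.INTER_CUBIC))
a=cv2.imread("pics/side0.png")[175:350,230:400]; cv2.imwrite("pics/sidec.png",cv2.resize(a,None,fx=3.4,fy=3.4,interpolation=cv2.INTER_CUBIC))
E
```

```text
(no output)
```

View pics/topc.png

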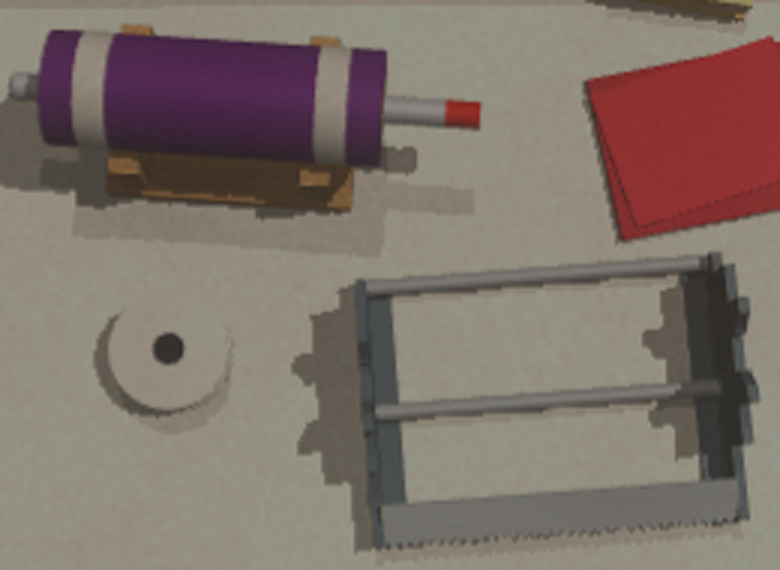

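View pics/sidec.png

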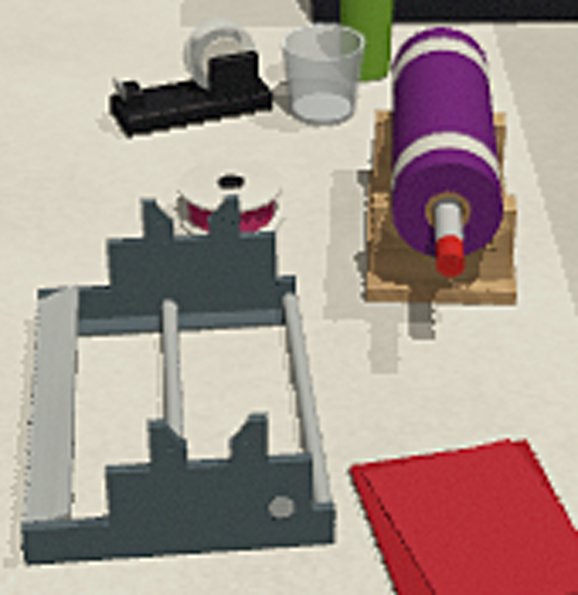

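```bash
python3 - <<'E'
from h import *
np.set_printoptions(precision=4,suppress=True)
T=lambda x,y,z:at("top",(190+x/3,165+y/3),z)
S=lambda x,y,z:at("side",(230+x/3.4,175+y/3.4),z)
print("axle top: tip,redstart,mouth-side", T(481,114.5,.097),T(445,113.5,.097),T(386,111,.097),"tail",T(10,85,.097))
print("roll top edges near face upper z.142",T(387,90,.142), "silh at .1:",T(386,50,.1),T(384,165,.1),T(43,30,.1),T(40,142,.1))
print("side tip",S(451,258,.097),"tube start",S(448,208,.097))
print("near slot",S(208.5,463,.072),S(187,465,.072),S(230,460,.072),"horn",S(203,418,.106),"far",S(190,236,.072),S(190,197,.106))
print("cheek top corners top view z.106?", T(720,258,.106),T(362,285,.072))
print("base z0 S", S(27,562,0),S(333,540,0), "T base",T(375,550,0),T(748,518,0))
E
```

```text
axle top: tip,redstart,mouth-side [ 0.615  -0.0591  0.097 ] [ 0.6158 -0.0332  0.097 ] [0.6178 0.0092 0.097 ] tail [0.6383 0.2822 0.097 ]
roll top edges near face upper z.142 [0.6219 0.0079 0.142 ] silh at .1: [0.6622 0.0092 0.1   ] [0.5775 0.0106 0.1   ] [0.6786 0.2588 0.1   ] [0.5953 0.2583 0.1   ]
side tip [ 0.6193 -0.0501  0.097 ] tube start [0.6241 0.0199 0.097 ]
near slot [ 0.4485 -0.2449  0.072 ] [ 0.4351 -0.2465  0.072 ] [ 0.4619 -0.2423  0.072 ] horn [ 0.446  -0.2427  0.106 ] far [0.4276 0.0239 0.072 ] [0.4288 0.0251 0.106 ]
cheek top corners top view z.106? [ 0.509  -0.2256  0.106 ] [0.4947 0.027  0.072 ]
base z0 S [ 0.3304 -0.2538  0.    ] [ 0.5276 -0.2383 -0.    ] T base [0.3032 0.0189 0.    ] [ 0.3271 -0.2612  0.    ]
```

```bash
cat >> h.py <<'E'
u=np.array([-.068,-.998,0]); u/=np.linalg.norm(u)   # out of roll
M=np.array([.6205,.010,.097])                        # axle axis at the mouth
def quat(yaw):  # tool down, tool x at yaw
    return np.array([0,np.cos(yaw/2),np.sin(yaw/2),0])
def tcp(s,dz=0): return M+s*u+[0,0,dz-bot.grip_depth]
E
python3 - <<'E'
from h import *
y=np.arctan2(u[1],u[0])
for yaw in (y,y+np.pi):
    js=[bot.solve_ik(tcp(s),quat(yaw)) for s in (35,140,)] if 0 else [bot.solve_ik(tcp(s),quat(yaw)) for s in (.04,.15)]
    print(yaw,js)
ok=[yaw for yaw in (y+np.pi,y) if bot.solve_ik(tcp(.04),quat(yaw)) is not None]
J0=bot.read_joint_positions()
yaw=min(ok,key=lambda w:abs(bot.solve_ik(tcp(.04),quat(w))[5]-J0[5])); print(yaw)
q=quat(yaw)
bot.set_gripper(.6,60)
bot.move_pose(tcp(.04,.11),q)
bot.move_linear(tcp(.04),.12)
print(bot.read_clock(),bot.read_position(),bot.read_ft_force())
for c in("top","side"): cv2.imwrite(f"pics/{c}1.png",bot.camera(c)[:,:,::-1])
a=cv2.imread("pics/top1.png")[150:270,250:400]; b=cv2.imread("pics/side1.png")[150:270,290:440]
cv2.imwrite("pics/g1.png",cv2.resize(np.vstack([a,b]),None,fx=2.5,fy=2.5,interpolation=cv2.INTER_CUBIC))
E
```

```text
-1.6388274500270863 [array([-0.16765274,  0.5832365 , -0.20138602,  0.78617381,  0.        ,
       -1.67041795]), array([-0.34278255,  0.59543312, -0.17870205,  0.79666115,  0.        ,
       -1.84554775])]
1.5027652035627068 [array([-0.16765274,  0.5832365 , -0.20138602,  0.78617381,  0.        ,
        1.47117471]), array([-0.34278255,  0.59543312, -0.17870205,  0.79666115,  0.        ,
        1.2960449 ])]
1.5027652035627068
5.1917 [ 0.61846486 -0.03005515  0.07911611] [-0.39297584  0.0094468   0.26022274]
```

View pics/g1.png

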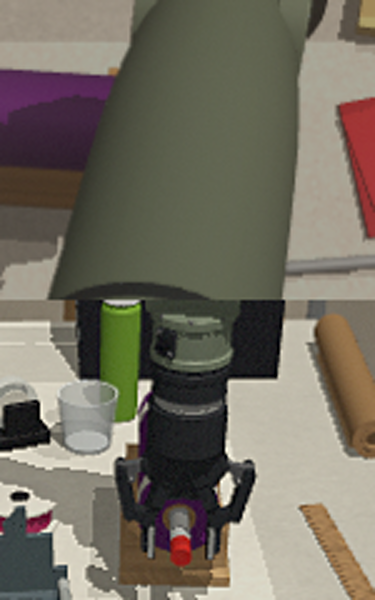

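The side crop shows the fingers straddling the axle: tips at columns ~150 and ~212, with the axle at ~180, so it is centred. I'll grip, pull about 9 cm and regrip.

```bash
python3 - <<'E'
from h import *
np.set_printoptions(precision=4,suppress=True)
def rep(t): print(t,bot.read_clock(),bot.read_position(),round(bot.read_gripper_width(),3),bot.read_finger_force(),bot.read_ft_force())
bot.set_gripper(0,60); rep("g1")
bot.move_linear(tcp(.132),.08); rep("pulled")
im=bot.camera("side"); cv2.imwrite("pics/s2.png",im[:,:,::-1])
bot.set_gripper(.6)
bot.move_linear(tcp(.045),.12)
bot.set_gripper(0,60); rep("g2")
im2=bot.camera("side"); cv2.imwrite("pics/s3.png",im2[:,:,::-1])
v=np.vstack([i[170:300,290:440,::-1] for i in(im,im2)])
cv2.imwrite("pics/g2.png",cv2.resize(v,None,fx=2.3,fy=2.3,interpolation=cv2.INTER_CUBIC))
E
```

```text
g1 5.6917 [ 0.6181 -0.0299  0.0789] 0.213 58.451335430145264 [-1.1868 -0.3962  3.9712]
pulled 6.9917 [ 0.6115 -0.1224  0.0784] 0.213 58.47974896430969 [-1.6239 -2.3844  0.9426]
g2 8.7333 [ 0.6175 -0.0357  0.0784] 0.211 58.52693974971771 [-0.2887 -1.7813  0.5299]
```

View pics/g2.png

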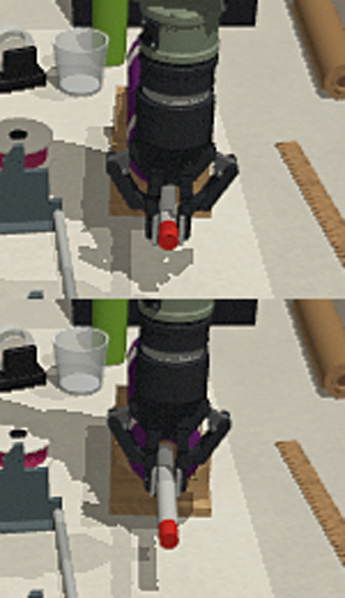

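Pull 1 drew it about 92 mm, and after regripping the axle sticks straight out, still level (tip at roughly the same pixel in both). Pull 2 next, then release and measure the dip.

```bash
cat >> h.py <<'E'
def red(c,roi):
    im=bot.camera(c).astype(int); x0,y0,x1,y1=roi; a=im[y0:y1,x0:x1]
    m=(a[...,0]>110)&(a[...,1]<60)&(a[...,2]<60)
    n,l,st,ce=cv2.connectedComponentsWithStats(m.astype(np.uint8))
    i=1+np.argmax(st[1:,4]); return ce[i]+[x0,y0],st[i]+[x0,y0,0,0,0],im
def capz(p,x): # side-camera ray at known s along the axle: intersect the vertical plane y
    o,d=ray("side",p); return o+d*(x-o[1])/d[1]
E
python3 - <<'E'
from h import *
np.set_printoptions(precision=4,suppress=True)
def rep(t): print(t,bot.read_clock(),bot.read_position(),round(bot.read_gripper_width(),3),bot.read_ft_force())
roi=(300,200,420,330)
c,st,_=red("side",roi); print("before",c,st)
p0=bot.read_position(); bot.move_linear(tcp(.130),.08); rep("pull2")
c,st,_=red("side",roi); print("held",c,st)
bot.set_gripper(.6); bot.wait(.3)
c2,st2,im=red("side",roi); print("free",c2,st2,capz(c,-.222),capz(c2,-.222)); rep("free")
v=im[170:320,290:440,::-1].astype(np.uint8); cv2.imwrite("pics/g3.png",cv2.resize(v,None,fx=3,fy=3,interpolation=cv2.INTER_CUBIC))
E
```

```text
before [365.3225 318.6336] [ 333  304   65   26 1231]
pull2 10.05 [ 0.6117 -0.1197  0.0783] 0.212 [ 0.1576 -0.0384 -1.5392]
held [365.6202 318.7899] [ 333  304   65   26 1190]
free [365.4068 317.2686] [ 333  294   65   36 1288] [ 0.612  -0.222   0.0278] [ 0.6113 -0.222   0.0322]
free 10.8667 [ 0.6117 -0.1197  0.0783] 0.602 [-0.6699  0.1704  0.2035]
```

View pics/g3.png

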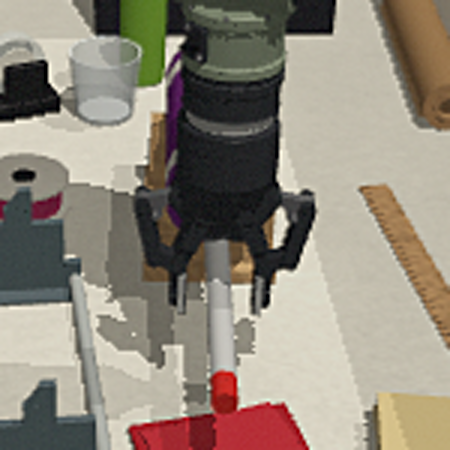

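```bash
python3 - <<'E'
from h import *
print(capz((362.6,250.9),-.059), capz((365,303),-.236))
for a in (0,.02,.04,.06): print(a,px("side",M+.2465*u-[0,0,a*.2465]), px("side",M+.069*u-[0,0,a*.069]))
E
```

```text
[ 0.61800457 -0.059       0.10270088] [ 0.60619618 -0.236       0.08408521]
0 [364.16328669 298.23696246] [361.58035141 252.83843536]
0.02 [364.04496872 300.06087353] [361.55284154 253.31225166]
0.04 [363.92727604 301.87564866] [361.52536774 253.78547997]
0.06 [363.81020344 303.68136032] [361.49792995 254.25812146]
```

The released axle dips visibly: the tip is at about (365, 303) against 298 if level, so about 0.06 rad, matching the bore play with 93 mm inside. For grip 3 I hold 55 mm out, near the middle, level it, and pull clear.

```bash
cat >> h.py <<'E'
from scipy.spatial.transform import Rotation as Rn
def tilted(yaw,a,d):  # quaternion & TCP offset from grasp point; a lifts the end in direction d
    R=Rn.from_rotvec(a*np.cross(d,[0,0,1]))*Rn.from_quat(quat(yaw),scalar_first=True)
    return R.as_quat(scalar_first=True), R.apply([0,0,bot.grip_depth])
YAW=1.5027652
E
python3 - <<'E'
from h import *
np.set_printoptions(precision=4,suppress=True)
def rep(t): print(t,bot.read_clock(),bot.read_position(),round(bot.read_gripper_width(),3),bot.read_ft_force(),bot.read_moment())
bot.move_linear(tcp(.055,-.0035),.12); bot.set_gripper(0,90); rep("g3")
q,o=tilted(YAW,.058,u)
bot.move_linear(M+.057*u+o,.03,rotation=q); rep("level")
bot.move_linear(M+.166*u+o,.08); rep("out")
im=bot.camera("side"); im2=bot.camera("top")
v=np.vstack([im[170:330,290:450,::-1],im2[150:270,290:450,::-1]]); cv2.imwrite("pics/g4.png",cv2.resize(v,None,fx=2.1,fy=2.1,interpolation=cv2.INTER_CUBIC))
E
```

```text
g3 12.05 [ 0.617  -0.0457  0.0751] 0.2 [-0.1997 -1.13    1.5521] [-0.267   0.0612 -0.1674]
level 12.3583 [ 0.6166 -0.0474  0.0781] 0.205 [ 1.0869 -0.1325 -1.42  ] [ 0.3261 -0.2135 -0.0077]
out 13.875 [ 0.6092 -0.1561  0.0783] 0.202 [-0.5742 -0.9133 -3.6346] [ 0.1087 -0.0461  0.0076]
```

View pics/g4.png

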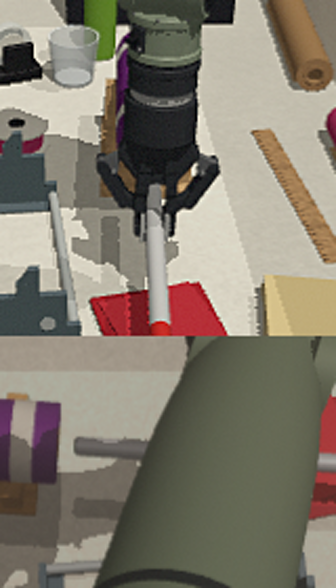

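The top picture shows the tail at about (326, 202), some 7 px clear of the roll, so the axle is out. Lift and carry over the bearings.

```bash
cat >> h.py <<'E'
B=np.array([.438,-.1073,.082]); ud=np.array([.076,-.997,0]); ud/=np.linalg.norm(ud)
YD=YAW+np.arctan2(ud[1],ud[0])-np.arctan2(u[1],u[0])
E
python3 - <<'E'
from h import *
np.set_printoptions(precision=4,suppress=True)
tail=at("top",(325.7,202.4),.097); q,o=tilted(YAW,.058,u)
G=bot.read_position()-o; e=.17-np.dot(G-tail,u); print("tail",tail,"G",G,"e",e)
bot.move_linear(M+.166*u+o+[0,0,.12],.2)
q2,o2=tilted(YD,.058,ud)
print(bot.solve_ik(B-e*ud+o2,q2))
bot.move_linear(B-e*ud+o2+[0,0,.135],.15,rotation=q2)
bot.wait(.2)
P=bot.read_position()-o2; print(bot.read_clock(),"grip",P,"want",B-e*ud,bot.read_ft_force(),bot.read_gripper_width())
im=bot.camera("side"); im2=bot.camera("top"); cv2.imwrite("pics/s5.png",im[:,:,::-1])
v=np.hstack([cv2.resize(np.ascontiguousarray(im[130:370,200:370,::-1]),None,fx=2.4,fy=2.4),cv2.resize(np.ascontiguousarray(im2[170:370,280:450,::-1]),(374,576),fx=1,fy=1)]) if 0 else np.hstack([np.ascontiguousarray(im[150:350,200:370,::-1]),np.ascontiguousarray(im2[170:370,270:465,::-1])])
cv2.imwrite("pics/g5.png",cv2.resize(v,None,fx=2.1,fy=2.1,interpolation=cv2.INTER_CUBIC))
E
```

```text
tail [ 0.6169 -0.006   0.097 ] G [ 0.6093 -0.1551  0.097 ] e 0.020715064606758093
[-0.3276  0.3297 -0.6979  0.5205 -0.0533  1.1665]
16.3167 grip [ 0.4368 -0.0869  0.2169] want [ 0.4364 -0.0866  0.082 ] [-0.5198  0.1497 -2.3834] 0.203265967596483
```

View pics/g5.png

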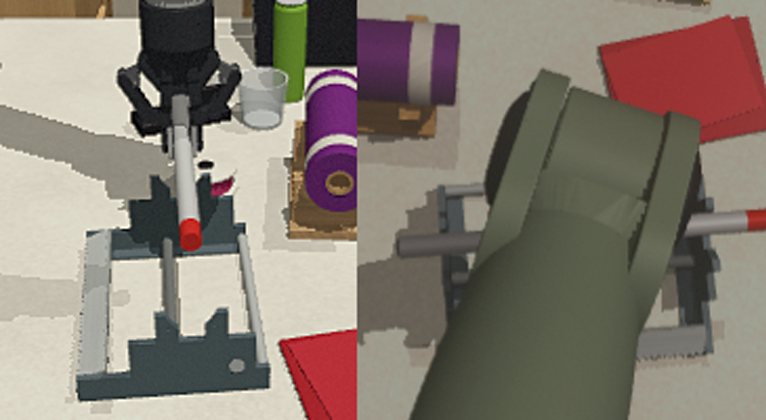

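```bash
python3 - <<'E'
from h import *
np.set_printoptions(precision=4,suppress=True)
t=B+.17*ud
print("tip pred side",px("side",[t[0],t[1],.217]),"seen 291,264; top pred",px("top",[t[0],t[1],.217]),"tail pred top",px("top",np.r_[(B-.17*ud)[:2],.217]),"seen",270+40/2.1,170+246/2.1)
E
```

```text
tip pred side [290.0259 263.2788] seen 291,264; top pred [469.2893 272.911 ] tail pred top [289.76   286.8034] seen 289.04761904761904 287.1428571428571
```

The held axle matches the prediction within 1–2 px in both views, and it is level. Lower it with a force guard.

```bash
python3 - <<'E'
from h import *
np.set_printoptions(precision=4,suppress=True)
q2,o2=tilted(YD,.058,ud); e=.0207; g=B-e*ud+o2
bot.move_linear(g+[0,0,.03],.12)
hit=bot.move_linear(g+[0,0,.001],.04,until_force=8)
P=bot.read_position()-o2; print(hit,"grip",P,bot.read_clock(),bot.read_ft_force(),bot.read_moment())
im=bot.camera("side"); im2=bot.camera("top")
v=np.hstack([im[190:350,220:370,::-1],im2[190:350,270:465,::-1]])
cv2.imwrite("pics/g6.png",cv2.resize(np.ascontiguousarray(v),None,fx=2.3,fy=2.3,interpolation=cv2.INTER_CUBIC))
E
```

```text
True grip [ 0.436  -0.0864  0.0834] 18.1417 [-0.4689  1.446   5.9022] [ 0.0171  0.128  -0.0055]
```

View pics/g6.png

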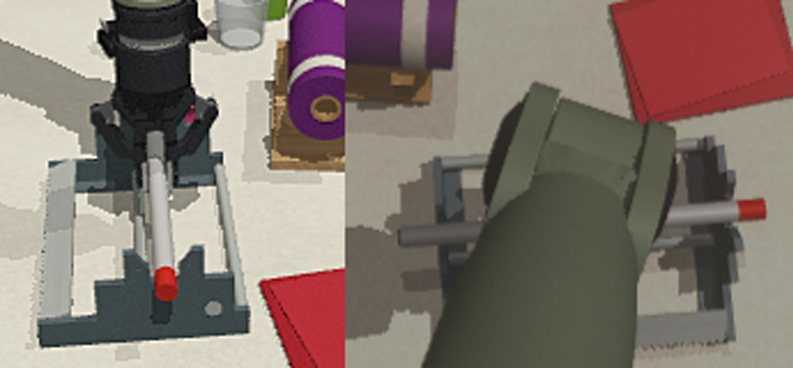

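Contact came at axis height 83 mm, and the axle is in both slots with its ends out. Release and retreat.

```bash
python3 - <<'E'
from h import *
np.set_printoptions(precision=4,suppress=True)
bot.set_gripper(.6); bot.wait(.3)
p=np.array(bot.read_position()); bot.move_linear(p+[0,0,.15],.12)
J=np.array(bot.read_joint_positions()); J[0]=-1.4; bot.goto_joints(J)
print(bot.read_clock(),bot.read_position(),bot.read_ft_force())
im=bot.camera("side"); im2=bot.camera("top")
v=np.hstack([im[190:350,220:390,::-1],im2[165:325,190:465,::-1]])
cv2.imwrite("pics/g7.png",cv2.resize(np.ascontiguousarray(v),None,fx=1.75,fy=1.75,interpolation=cv2.INTER_CUBIC))
print("pred top",px("top",B+.17*ud),px("top",B-.17*ud),"side tip",px("side",B+.17*ud))
E
```

```text
22.025 [ 0.132  -0.423   0.2133] [-0.5311  0.5991 -0.0153]
pred top [452.7349 279.481 ] [293.9873 291.7538] side tip [291.9746 317.4405]
```

View pics/g7.png

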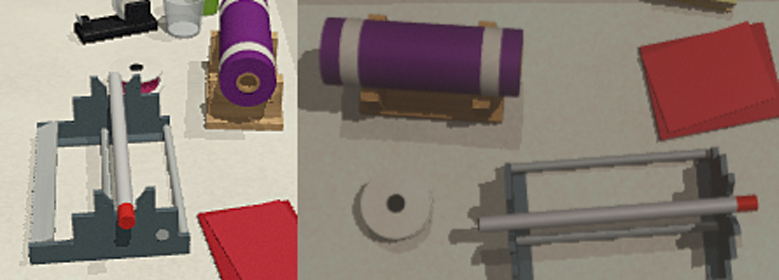

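The axle lies in both slots with similar overhang each side (top crop: ends at 481 and 757, cheeks at about 513 and 722). The roll and ribbon are where they were.

```bash
python3 -c "
from cell import bot
print(bot.close_job())"
```

```text
the job is handed in; nothing more can be done
None
```

The axle is out of the roll and lying across both dispenser bearings with its ends sticking out on both sides; the roll is still in its cradle, and I handed the job in at about 22 s (no verdict was returned).

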